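# Open the filter of the airbrush cleaning pot

## Task

Open the airbrush cleaning pot for a filter change: press its red bayonet cover down gently, without ramming it against the delicate filter underneath, twist it a quarter turn anticlockwise (seen from above) while it is held down, without forcing it against its lugs, and once free lift it straight off. Set it down flat in the white parts tray, bar upwards, without dropping it, let go, and leave the other things on the table undisturbed.

Things in the scene. Friction and masses are not known exactly. Their poses are not given: they have to be found in the camera images.
- pot: Round airbrush cleaning pot fixed to the table: clear below, black collar above, 117 mm across, 75 mm high. Origin on its axis at the table; z up. Locked, the cover's x axis lies along the pot's x (yellow dots on the rim; 0.07 rad play). Freed, it is turned +1.26 to +1.72 rad, anticlockwise from above: aim at 1.5 (green dots). Stops prevent more than 1.75 rad or turning clockwise from locked.
- pot_rim (a point): Centre of the collar's rim, 75 mm above the table. Inside it two grey lugs (from 41 mm off the axis) catch the cover's tabs. Locked, a spring holds the tabs up in pockets of the lugs: the cover turns only while pressed down 5 mm or more (7 to 9 mm is right). Forcing it against lugs or stops with over 60 N breaks them. Freed and let go it springs up 7 mm above its locked height and lifts off.
- cover: Loose red bayonet cover, about 100 g. Origin: centre of its underside, 65 mm above the table while locked; z up, x along its grip bar and tabs. Disc 76 mm across; flat top 72 mm across, 20 mm above the origin. Two steel tabs along x, 94 mm tip to tip, 14 mm wide, 0 to 5 mm above the origin. A half turn looks the same.
- cover_bar (a point): Centre, half-way up, of the straight red grip bar on the cover (white stripe on top), 32 mm above the cover's origin, same axes. Bar 58 mm long along x, 12 mm wide along y, 24 mm high, standing on the flat top. Fingers can straddle or grip it.
- filter: Delicate white filter on a spring in the pot, under the cover, not fixed to it. Origin: centre of its top face, which touches the cover's underside. Pressing the cover starts to move it at about 5 N, 8 mm takes about 9 N, and 13 mm down it bottoms hard; more than 25 N on it ruins it.
- tray_in (a point): Centre of the inner floor (5 mm above the table) of the white open parts tray fixed to the table; tray 170 mm along its x, 150 mm along its y, 28 mm high, walls 5 mm.
- paint: Bystander: upright red paint bottle with white cap, 52 mm in diameter, 130 mm high; origin at the centre of its underside.
- beaker: Bystander: upright clear beaker, 72 mm in diameter, 85 mm high; origin at the centre of its underside.
- brush: Bystander: paint brush lying on the table, 170 mm long along its x; origin on its underside near the middle.
Mind the look-alikes: they are no part of the job. What is shaped like the cover but orange or yellow is not meant.

How it is judged:
By the outcome, as a careful person would: the job done as asked, in the order asked, and still so for the second after the job is handed in, with the robot touching nothing.
It also fails if it takes over 51 s, if anything falls off the work surface, if the arm or the gripper's body presses on something with over 40 N, if the wrist force passes 120 N, or if a joint passes its speed limit or range.

## Robot

A 6-joint arm with a two-finger parallel gripper is mounted at the origin on the work surface. World frame = base frame: x ahead of the robot, y to its left, z up, the work surface at z = 0. Lengths are in mm, angles in rad, forces in N, time in s.
With the tool pointing down it reaches from about 325 to 775 mm from the base axis. Payload 5.5 kg.
Tool frame: the origin (TCP) lies between the finger pads; the fingertips stand 25 mm ahead of it and the grasp point (between the pads) lies 6 mm ahead of it; z points along the fingers, x is the direction in which the jaws open and shut, and the axes are right-handed (so a half turn about z gives the same grasp; the last joint's range is limited). The gripper opens to 85 mm and grips with 20 to 120 N. Pads are 22 mm wide; open, the fingers measure 114 mm over their backs; the gripper's body (76 mm by 85 mm) begins 54 mm behind the grasp point. The pads swing forward as they close: fully open they stand 13 mm farther back than shut.
Start: joints at [-1.386, 0.091, 1.231, -0, 1.82, -0.057], TCP at [143.669, -582.56, 256.275] pointing down, gripper open.
Joint ranges: [-2.87, 2.87], [-0.86, 2.18], [0.17, 2.46], [-1.51, 4.65], [0.06, 2.69], [-2.65, 2.65]. Speed limits (rad/s): [2.57, 2.57, 3.01, 3.14, 3.14, 3.14].

## Interface

Orientations are given as a 3x3 rotation matrix whose columns are the frame's x, y, z axes.
In Python, from bench import ctrl, optics, spotter gives the robot as it stands.
- The arm moves only by the tool apply_moves, never from a script. Its argument "targets" is a list of rows, each a list of 7 numbers: the finger opening in mm, from 0 to 85.4, then the shift along the tool's x, y, z in mm, then the turn, a rotation vector about the tool's x, y, z in degrees. In form: [[jaw, dx, dy, dz, rx, ry, rz], ...]. A call has 1 to 5 rows; each row shifts and turns the commanded pose from where the row before left it, along the tool's axes as they then stand; what a row does not reach is not made up. A row lasts 1/10 s, in which the tool goes at most 50 mm and 8.59 degrees, less where a joint would pass 70% of its speed; a pose out of reach is approached as far as the arm can. A call is refused whole if a number of a shift passes 50 or a number of a turn 8.59, either way. A call with a gripper value outside its range is refused whole. The fingers move at their own pace and stop on an object; "grip_force" is the grip in N (left out, the last holds). Time passes only in rows, so rows that do not move let the fingers close. It gives the time, the measured TCP pose, the force and the opening at its end, in the units of the state.
- ctrl.state(): the state, without advancing time (a new reading comes with each control period).
- optics.snapshot(name): name is "scene" or "top"; returns the picture (480x640x3 uint8, red, green, blue); there is no depth.
- optics.camera_params(name): a dict with "vfov" (degrees; the focal length in pixels is half the picture's height over the tangent of half this angle, whatever the lens; pixels are square), "cx", "cy" (the principal point, pixels), "world_from_camera" (4x4, takes a point from camera to world coordinates). Camera axes: x right, y down, z forward; pixel columns grow to the right and rows downward; lengths in mm; the calibration is good to about 2 mm. A picture is of the moment at which its call begins. camera_params takes no time and is no camera call.
- ctrl.job_done(): hands the job in, once; it reports no verdict.
Trained networks look in the newest picture that a camera, given by its name, has taken for a name from the list of things; names that differ only in an ending like _2 or _b are one class to them, and where a whole thing is asked for, a point or a joint stands for the part that bears it (a point fixed in the world has none). Each returns a list of dicts, best first, with "p" (0 to 1); they miss things now and then, are a little off and sometimes report something else, mostly with a low value. They report only what shows in the picture. A call takes as long as a camera call. They do not tell look-alikes from the thing itself.
- spotter.recognise(camera, name): "at" ([x, y, z] in mm, in world coordinates, good to about 4 mm: the middle of the surface that is visible of it).
- spotter.outline_of(camera, name): "pixels" (480x640 bool, what is visible of it).
The state is a dict: "time": time; "joint_pos": joint angles; "dq": joint speeds; "joint_torque": joint torques, N m; "eef_pos": TCP position; "tcp_rot": TCP orientation; "ft_force": force on the tool from outside, world axes, zero at the start; "ft_torque": the same for the moment, N m; "width": opening from 0.0 (shut) to 1.0 (fully open).
Only numpy, scipy, OpenCV 4.12 (cv2) and the standard library are available. Lean on these libraries where they do the work, as an engineer would, in place of code of your own. Each camera call takes 0.05 s, during which the arm holds its last target. There are 200 camera calls.

## Working session

There is one attempt and no reset: what is moved stays moved. The work goes in short steps, Python scripts to look and compute and a tool call to move; the robot and the scene stay as the last step left them, time stands still between calls to the robot, and variables do not carry over. Pictures are saved under pics/ and viewed, about 8 in all and at most 12, crops included, and the job is handed in when it is done.

Besides the shell and the picture viewer there is one more tool, called after "Emit:" as name(argument=value, ...) on one line, values as JSON. apply_moves: Moves the arm, as the interface text tells. Its arguments: {"type":"object","properties":{"targets":{"type":"array","items":{"type":"array","items":{"type":"number"}}},"grip_force":{"type":"number"}},"required":["targets"]}

```bash
mkdir -p pics && cat > h.py <<'E'
import numpy as np, cv2
from bench import ctrl, optics, spotter
def snap(cam,name):
    im=np.array(optics.snapshot(cam)); cv2.imwrite(f'pics/{name}.png',im[:,:,::-1]); return im
def cam(c):
    p=optics.camera_params(c); T=np.array(p['world_from_camera']); f=240/np.tan(np.radians(p['vfov'])/2); return p,T,f
def ray(c,u,v,z):
    p,T,f=cam(c); d=T[:3,:3]@np.array([(u-p['cx'])/f,(v-p['cy'])/f,1]); o=T[:3,3]
    return o+d*(z-o[2])/d[2]
def proj(c,P):
    p,T,f=cam(c); q=T[:3,:3].T@(np.array(P)-T[:3,3]); return f*q[0]/q[2]+p['cx'],f*q[1]/q[2]+p['cy']
E
python3 - <<'E'
from h import *
np.set_printoptions(precision=3,suppress=True)
for c in('scene','top'):
    snap(c,c+'0'); p,T,f=cam(c); print(c,p['cx'],p['cy'],f); print(T)
    for n in('pot','cover','tray_in','paint','beaker','brush'):
        try: print(n,[(np.round(d['at']),round(d['p'],2)) for d in spotter.recognise(c,n)])
        except Exception as e: print(n,e)
s=ctrl.state(); print(s['time'],s['eef_pos'],s['tcp_rot'],s['width'],s['ft_force'])
E
```

```text
scene 312.9467949389364 242.79150883911933 461.0166966126545
[[   0.064    0.783   -0.619 1131.338]
 [   0.998   -0.053    0.036  -12.149]
 [  -0.005   -0.62    -0.785  787.001]
 [   0.       0.       0.       1.   ]]
pot [(array([608., 211.,  57.]), 0.9)]
cover [(array([753., 299.,  20.]), 0.97), (array([616.,  53.,  21.]), 0.57)]
tray_in [(array([ 480., -236.,    3.]), 0.74), (array([466.,  -4.,  17.]), 0.65)]
paint [(array([773., -47.,  84.]), 0.79)]
beaker [(array([733., 162.,  56.]), 0.91)]
brush [(array([469.,   1.,  20.]), 0.71)]
top 324.0977797487356 241.4794410116694 603.5528710218199
[[   0.023   -0.996    0.081  512.637]
 [  -1.      -0.021    0.023   18.038]
 [  -0.021   -0.082   -0.996 1203.159]
 [   0.       0.       0.       1.   ]]
pot [(array([570., 206.,  73.]), 0.59)]
cover [(array([571., 222.,  89.]), 0.97), (array([739., 306.,  20.]), 0.97), (array([598.,  52.,  17.]), 0.69), (array([404., 277.,  22.]), 0.55)]
tray_in [(array([ 482., -232.,    5.]), 0.63)]
paint [(array([748., -51.,  86.]), 0.65)]
beaker [(array([754., 167.,  35.]), 0.6)]
brush [(array([461.,  -1.,  17.]), 0.6)]
0.7 [ 143.671 -582.563  256.309] [[ 0.239 -0.971  0.   ]
 [-0.971 -0.239 -0.   ]
 [ 0.    -0.    -1.   ]] 1.0035751458680948 [-0.201  0.205 -0.097]
```

View pics/top0.png

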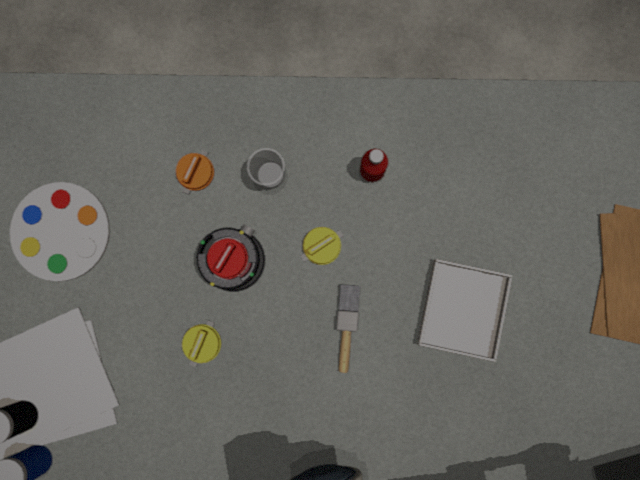

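View pics/scene0.png

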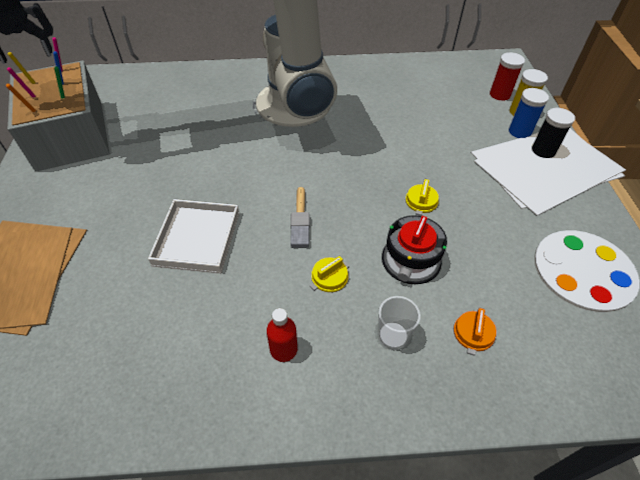

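The top view shows the pot at about (230,259) with the red cover on it and its bar running diagonally. The tray is at (465,310), with yellow and orange decoys around the pot. Next I measure the pot and cover more closely.

```bash
python3 - <<'E'
from h import *
np.set_printoptions(precision=1,suppress=True)
a=cv2.imread('pics/top0.png')[214:304,180:280]; b=cv2.imread('pics/scene0.png')[200:290,365:465]
cv2.imwrite('pics/crop.png',np.hstack([cv2.resize(x,(400,360),interpolation=cv2.INTER_CUBIC) for x in(a,b)]))
for c,box in(('top',(180,214,280,304)),('scene',(365,200,465,290))):
    im=cv2.imread(f'pics/{c}0.png'); hsv=cv2.cvtColor(im,cv2.COLOR_BGR2HSV).astype(int)
    x0,y0,x1,y1=box; h=hsv[y0:y1,x0:x1]
    def cc(m,z,n):
        k,l,st,ce=cv2.connectedComponentsWithStats(m.astype(np.uint8))
        for i in range(1,k):
            if st[i,4]>=2: u,v=ce[i]+[x0,y0]; print(c,n,st[i,4],(round(u,1),round(v,1)),ray(c,u,v,z))
    H,S,V=h[...,0],h[...,1],h[...,2]
    red=((H<6)|(H>174))&(S>190)&(V>60)
    cc(red,85,'red'); cc((H>22)&(H<35)&(S>150)&(V>100),75,'yellow'); cc((H>45)&(H<85)&(S>120)&(V>60),75,'green')
    cc((S<165)&((H<9)|(H>172))&(V>110),109,'stripe')
m=spotter.outline_of('top','tray_in')[0]['pixels']; 
r=cv2.minAreaRect(np.argwhere(m)[:,::-1].astype(np.float32)); print('tray',r,ray('top',*r[0],5),[ray('top',*q,28)[:2] for q in cv2.boxPoints(r)])
E
```

```text
top red 881 (np.float64(226.7), np.float64(258.2)) [568.9 224.1  85. ]
top yellow 6 (np.float64(241.2), np.float64(232.0)) [619.4 200.4  75. ]
top yellow 7 (np.float64(211.7), np.float64(283.7)) [521.1 252.4  75. ]
top green 12 (np.float64(202.4), np.float64(241.8)) [599.5 273.   75. ]
top green 11 (np.float64(251.7), np.float64(274.3)) [540.4 177.9  75. ]
top stripe 2 (np.float64(246.5), np.float64(232.0)) [616.4 185.1 109. ]
top stripe 25 (np.float64(231.5), np.float64(239.2)) [602.7 212.1 109. ]
top stripe 11 (np.float64(215.5), np.float64(242.3)) [596.4 241.2 109. ]
top stripe 104 (np.float64(223.1), np.float64(256.8)) [570.2 226.4 109. ]
top stripe 5 (np.float64(245.6), np.float64(265.0)) [556.1 184.8 109. ]
top stripe 4 (np.float64(242.0), np.float64(271.2)) [544.6 191.  109. ]
top stripe 2 (np.float64(237.5), np.float64(275.0)) [537.6 198.9 109. ]
top stripe 2 (np.float64(221.5), np.float64(277.0)) [533.4 228.  109. ]
scene red 957 (np.float64(417.3), np.float64(236.8)) [577.  224.8  85. ]
scene yellow 297 (np.float64(422.0), np.float64(204.5)) [483.2 256.   75. ]
scene yellow
[... 337 characters left out ...]
)) [553.4 223.7 109. ]
scene stripe 7 (np.float64(407.0), np.float64(221.9)) [557.6 204.4 109. ]
scene stripe 13 (np.float64(430.9), np.float64(225.8)) [570.6 248.5 109. ]
scene stripe 10 (np.float64(398.0), np.float64(233.1)) [584.4 182.  109. ]
scene stripe 19 (np.float64(410.1), np.float64(251.0)) [628.3 196.6 109. ]
scene stripe 6 (np.float64(425.5), np.float64(252.7)) [634.  224.1 109. ]
scene stripe 20 (np.float64(403.7), np.float64(270.9)) [671.7 176.5 109. ]
tray ((465.03082275390625, 309.8511962890625), (80.90715789794922, 88.8425521850586), 11.689369201660156) [ 481.5 -234.5    5. ] [array([ 412.6, -137. ]), array([ 580.6, -170.1]), array([ 552.1, -322.9]), array([ 385.2, -288.2])]
```

View pics/crop.png

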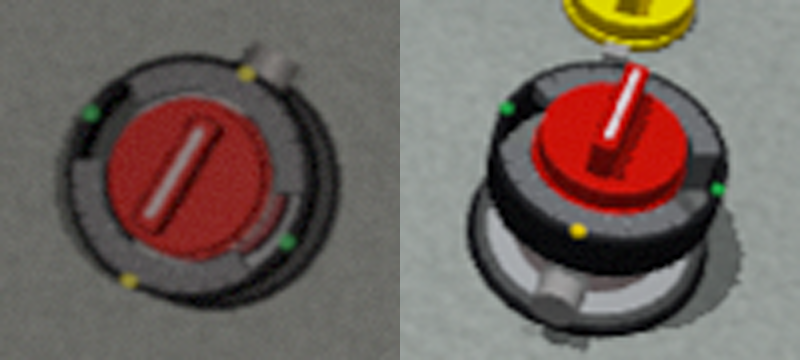

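Emit:
apply_moves(targets=[[85,-34.15,-30.3,0,0,0,0],[85,-34.15,-30.3,0,0,0,0],[85,-34.15,-30.3,0,0,0,0],[85,-34.15,-30.3,0,0,0,0],[85,-34.15,-30.3,0,0,0,0]])

```text
time: 1.25
eef_pos: [250.3, -378.9, 256.4]
tcp_rot: [[0.239, -0.971, 0.0], [-0.971, -0.239, -0.0], [0.0, -0.0, -1.0]]
ft_force: [0.4, 0.2, 0.3]
width: 0.998
```

Emit:
apply_moves(targets=[[85,-34.15,-30.3,0,0,0,0],[85,-34.15,-30.3,0,0,0,0],[85,-34.15,-30.3,0,0,0,0],[85,-34.15,-30.3,0,0,0,0],[85,-34.15,-30.3,0,0,0,0]])

```text
time: 1.75
eef_pos: [356.5, -176.7, 256.6]
tcp_rot: [[0.239, -0.971, 0.001], [-0.971, -0.239, -0.001], [0.001, -0.001, -1.0]]
ft_force: [1.0, -0.6, -0.7]
width: 0.997
```

Emit:
apply_moves(targets=[[85,-34.15,-30.3,0,0,0,0],[85,-34.15,-30.3,0,0,0,0],[85,-34.15,-30.3,0,0,0,0],[85,-34.15,-30.3,0,0,0,0],[85,-34.15,-30.3,0,0,0,0]])

```text
time: 2.25
eef_pos: [462.8, 25.6, 256.7]
tcp_rot: [[0.24, -0.971, 0.001], [-0.971, -0.24, -0.0], [0.0, -0.001, -1.0]]
ft_force: [-0.0, -0.2, -0.1]
width: 0.992
```

Emit:
apply_moves(targets=[[60,-34.15,-30.3,0,0,0,0],[60,-34.15,-30.3,0,0,0,0],[60,-34.15,-30.3,0,0,0,0],[60,-34.15,-30.3,0,0,0,0],[60,-34.15,-30.3,0,0,0,0]])

```text
time: 2.75
eef_pos: [569.1, 227.6, 256.3]
tcp_rot: [[0.24, -0.971, 0.0], [-0.971, -0.24, 0.0], [0.0, -0.0, -1.0]]
ft_force: [0.6, -0.7, 0.8]
width: 0.703
```

Emit:
apply_moves(targets=[[60,0,0,0,0,0,8.34],[60,0,0,0,0,0,8.34],[60,0,0,0,0,0,8.34],[60,0,0,0,0,0,8.34],[60,0,0,0,0,0,8.34]])

```text
time: 3.25
eef_pos: [568.5, 225.8, 256.2]
tcp_rot: [[-0.472, -0.881, -0.0], [-0.881, 0.472, -0.0], [0.0, 0.0, -1.0]]
ft_force: [-1.1, 0.1, 0.0]
width: 0.704
```

Emit:
apply_moves(targets=[[50,-1.1,-1.1,40,0,0,0],[50,0,0,40,0,0,0],[50,0,0,26,0,0,0],[50,0,0,10,0,0,0],[50,0,0,0,0,0,0]])

```text
time: 3.75
eef_pos: [569.3, 225.9, 138.7]
tcp_rot: [[-0.467, -0.884, -0.003], [-0.884, 0.467, -0.001], [0.002, 0.002, -1.0]]
ft_force: [0.2, -0.1, 0.6]
width: 0.585
```

```bash
python3 - <<'E'
from h import *
a=snap('scene','s1')[...,::-1][150:290,345:485]; b=snap('top','t1')[...,::-1][204:314,170:290]
cv2.imwrite('pics/c1.png',np.hstack([cv2.resize(a,(400,400),interpolation=cv2.INTER_CUBIC),cv2.resize(b,(400,400),interpolation=cv2.INTER_CUBIC)]))
s=ctrl.state(); print(s['eef_pos'],s['time'])
E
```

```text
[570.67216063 226.36234257 142.22289239] 3.85
```

View pics/c1.png

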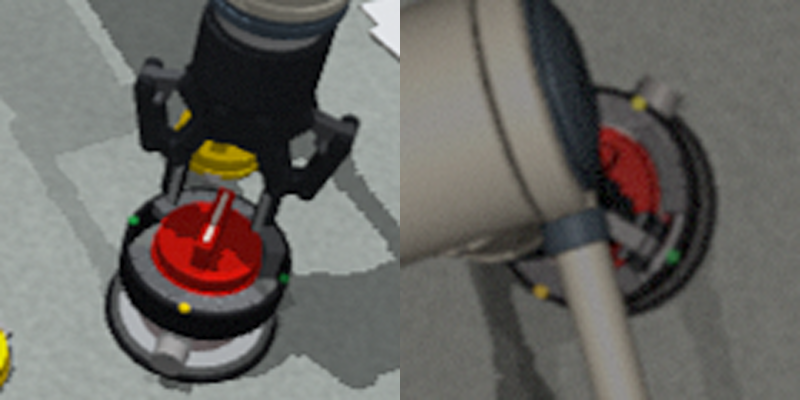

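The fingers straddle the red bar in the scene view, left and right of the bar at crop (215,215), and nothing touches. I lower and grip.

Emit:
apply_moves(targets=[[40,0,0,12,0,0,0],[40,0,0,12,0,0,0],[40,0,0,2,0,0,0],[40,0,0,0,0,0,0],[40,0,0,0,0,0,0]])

```text
time: 4.35
eef_pos: [570.0, 226.2, 114.4]
tcp_rot: [[-0.467, -0.884, 0.0], [-0.884, 0.467, -0.0], [-0.0, -0.0, -1.0]]
ft_force: [0.3, -0.6, -0.2]
width: 0.472
```

Emit:
apply_moves(targets=[[0,0,0,0,0,0,0],[0,0,0,0,0,0,0],[0,0,0,0,0,0,0],[0,0,0,0,0,0,0],[0,0,0,0,0,0,0]], grip_force=50)

```text
time: 4.85
eef_pos: [570.2, 226.3, 115.0]
tcp_rot: [[-0.467, -0.884, 0.001], [-0.884, 0.467, 0.001], [-0.001, -0.001, -1.0]]
ft_force: [-0.1, 0.7, 3.9]
width: 0.124
```

Emit:
apply_moves(targets=[[0,0,0,0,0,0,0],[0,0,0,0,0,0,0],[0,0,0,0,0,0,0]])

```text
time: 5.15
eef_pos: [570.2, 226.3, 114.9]
tcp_rot: [[-0.467, -0.884, 0.001], [-0.884, 0.467, 0.0], [-0.001, -0.001, -1.0]]
ft_force: [-0.3, 0.6, 4.7]
width: 0.128
```

Emit:
apply_moves(targets=[[0,0,0,1,0,0,0],[0,0,0,1,0,0,0],[0,0,0,1,0,0,0],[0,0,0,1,0,0,0],[0,0,0,0,0,0,0]])

```text
time: 5.65
eef_pos: [570.2, 226.3, 111.1]
tcp_rot: [[-0.467, -0.884, 0.001], [-0.884, 0.467, 0.0], [-0.001, -0.001, -1.0]]
ft_force: [-0.8, 1.5, 6.2]
width: 0.128
```

Emit:
apply_moves(targets=[[0,0,0,1,0,0,0],[0,0,0,1,0,0,0],[0,0,0,1,0,0,0],[0,0,0,0,0,0,0],[0,0,0,0,0,0,0]])

```text
time: 6.15
eef_pos: [570.2, 226.3, 108.5]
tcp_rot: [[-0.467, -0.884, 0.001], [-0.884, 0.467, 0.001], [-0.001, -0.001, -1.0]]
ft_force: [-2.0, 1.1, 8.2]
width: 0.125
```

Emit:
apply_moves(targets=[[0,0,0,1,0,0,0],[0,0,0,0.4,0,0,0],[0,0,0,0,0,0,0],[0,0,0,0,0,0,-2],[0,0,0,0,0,0,-4]])

```text
time: 6.65
eef_pos: [570.6, 226.3, 107.5]
tcp_rot: [[-0.371, -0.929, 0.002], [-0.929, 0.371, 0.001], [-0.002, -0.002, -1.0]]
ft_force: [0.0, -0.1, 8.2]
width: 0.126
```

Emit:
apply_moves(targets=[[0,0,0,0,0,0,-4],[0,0,0,0,0,0,-4],[0,0,0,0,0,0,0]])

```text
time: 6.95
eef_pos: [570.8, 226.3, 107.6]
tcp_rot: [[-0.237, -0.971, 0.003], [-0.971, 0.237, 0.001], [-0.001, -0.003, -1.0]]
ft_force: [-0.5, -0.2, 8.3]
width: 0.126
```

```bash
python3 - <<'E'
from h import *
s=ctrl.state(); print(s['ft_torque'],s['ft_force'],s['eef_pos'])
E
```

```text
[-0.01308055  0.08590554  0.0666531 ] [-0.54260255 -0.18422059  8.27863794] [570.75818585 226.31914052 107.5674113 ]
```

Emit:
apply_moves(targets=[[0,0,0,0.3,0,0,-5],[0,0,0,0,0,0,-5],[0,0,0,0,0,0,-5],[0,0,0,0,0,0,-5],[0,0,0,0,0,0,-5]])

```text
time: 7.45
eef_pos: [570.9, 226.3, 107.4]
tcp_rot: [[0.197, -0.98, 0.003], [-0.98, -0.197, 0.001], [-0.0, -0.003, -1.0]]
ft_force: [0.1, 0.5, 8.2]
width: 0.129
```

Emit:
apply_moves(targets=[[0,0,0,0,0,0,-5],[0,0,0,0,0,0,-5],[0,0,0,0,0,0,-5],[0,0,0,0,0,0,-5],[0,0,0,0,0,0,-5]])

```text
time: 7.95
eef_pos: [570.9, 226.3, 107.4]
tcp_rot: [[0.593, -0.805, 0.003], [-0.805, -0.593, 0.001], [0.001, -0.003, -1.0]]
ft_force: [0.4, 1.0, 7.5]
width: 0.13
```

Emit:
apply_moves(targets=[[0,0,0,0,0,0,-5],[0,0,0,0,0,0,-5],[0,0,0,0,0,0,-5],[0,0,0,0,0,0,-5],[0,0,0,0,0,0,-2]])

```text
time: 8.45
eef_pos: [570.9, 226.3, 107.4]
tcp_rot: [[0.851, -0.525, 0.003], [-0.525, -0.851, 0.001], [0.002, -0.002, -1.0]]
ft_force: [0.2, 0.1, 8.3]
width: 0.125
```

Emit:
apply_moves(targets=[[0,0,0,0,0,0,0],[0,0,0,0,0,0,0]])

```text
time: 8.65
eef_pos: [570.9, 226.3, 107.4]
tcp_rot: [[0.849, -0.528, 0.003], [-0.528, -0.849, 0.001], [0.002, -0.002, -1.0]]
ft_force: [0.7, -0.4, 7.7]
width: 0.127
```

```bash
python3 - <<'E'
from h import *
s=ctrl.state(); print(s['ft_torque'],s['ft_force'],s['eef_pos'],np.degrees(np.arctan2(s['tcp_rot'][1][0],s['tcp_rot'][0][0])))
a=snap('scene','s2')[...,::-1][150:290,345:485]
cv2.imwrite('pics/c2.png',cv2.resize(a,(560,560),interpolation=cv2.INTER_CUBIC))
E
```

```text
[-0.03022341  0.01587427  0.07933705] [ 0.679785   -0.43777105  7.73383953] [570.87588227 226.31671884 107.358937  ] -31.84385908227038
```

View pics/c2.png

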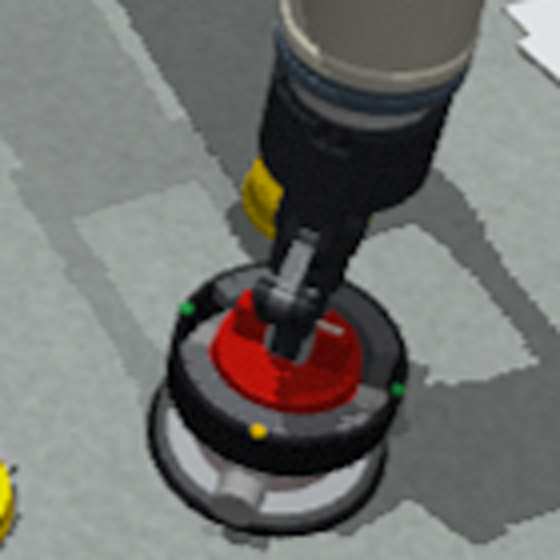

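The bar at about (330,330) now lies along the line through the green dots, and forces are low. I lift.

Emit:
apply_moves(targets=[[0,0,0,-2,0,0,0],[0,0,0,-2,0,0,0],[0,0,0,-2,0,0,0],[0,0,0,-2,0,0,0],[0,0,0,-2,0,0,0]])

```text
time: 9.2
eef_pos: [570.8, 226.3, 116.6]
tcp_rot: [[0.849, -0.528, 0.003], [-0.528, -0.849, 0.001], [0.002, -0.002, -1.0]]
ft_force: [2.0, 0.2, 5.0]
width: 0.122
```

Emit:
apply_moves(targets=[[0,0,0,-3,0,0,0],[0,0,0,-3,0,0,0],[0,0,0,-4,0,0,0],[0,0,0,-5,0,0,0],[0,0,0,-5,0,0,0]])

```text
time: 9.7
eef_pos: [569.4, 225.9, 134.8]
tcp_rot: [[0.849, -0.528, -0.002], [-0.528, -0.849, -0.001], [-0.002, 0.002, -1.0]]
ft_force: [0.2, 0.2, -1.0]
width: 0.126
```

Emit:
apply_moves(targets=[[0,0,0,-20,0,0,0],[0,0,0,-25,0,0,0],[0,0,0,-20,0,0,0],[0,14,36.5,0,0,0,0],[0,14,36.5,0,0,0,0]])

```text
time: 10.2
eef_pos: [555.1, 149.3, 201.3]
tcp_rot: [[0.851, -0.526, 0.001], [-0.526, -0.851, 0.0], [0.001, -0.0, -1.0]]
ft_force: [0.5, -1.1, -0.9]
width: 0.13
```

Emit:
apply_moves(targets=[[0,14,36.5,0,0,0,0],[0,14,36.5,0,0,0,0],[0,14,36.5,0,0,0,0],[0,14,36.5,0,0,0,0],[0,14,36.5,0,0,0,0]])

```text
time: 10.7
eef_pos: [517.6, -44.0, 200.5]
tcp_rot: [[0.85, -0.527, -0.001], [-0.527, -0.85, 0.0], [-0.0, 0.0, -1.0]]
ft_force: [0.8, -0.2, -0.8]
width: 0.126
```

Emit:
apply_moves(targets=[[0,14,36.5,0,0,0,0],[0,14,36.5,0,0,0,0],[0,14,36.5,0,0,0,0],[0,14,36.5,0,0,0,0],[0,14,36.5,0,0,0,0]])

```text
time: 11.2
eef_pos: [480.8, -235.9, 200.6]
tcp_rot: [[0.849, -0.528, -0.0], [-0.528, -0.849, 0.0], [-0.0, -0.0, -1.0]]
ft_force: [0.8, -0.1, -1.1]
width: 0.128
```

Emit:
apply_moves(targets=[[0,0,0,0,0,0,0],[0,0,0,0,0,0,0],[0,0,0,0,0,0,0]])

```text
time: 11.5
eef_pos: [481.7, -233.8, 200.5]
tcp_rot: [[0.85, -0.527, -0.0], [-0.527, -0.85, 0.001], [-0.001, -0.0, -1.0]]
ft_force: [-0.4, 0.2, -1.0]
width: 0.127
```

```bash
python3 - <<'E'
from h import *
s=ctrl.state(); print(s['ft_torque'],s['ft_force'],s['eef_pos'],np.degrees(np.arctan2(s['tcp_rot'][1][0],s['tcp_rot'][0][0])))
a=snap('scene','s3')[...,::-1][120:300,120:460]
cv2.imwrite('pics/c3.png',cv2.resize(a,None,fx=2.3,fy=2.3))
E
```

```text
[ 0.02545859 -0.01192882  0.04397874] [-0.36306341  0.2107232  -0.99715655] [ 481.69779258 -233.77616112  200.51647339] -31.811610750397076
```

View pics/c3.png

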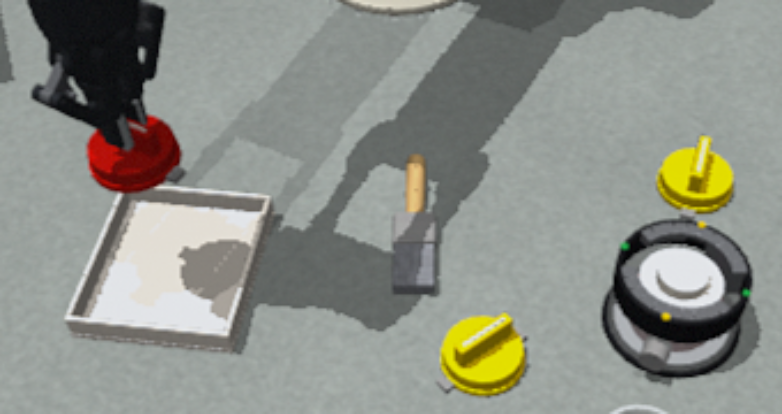

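The red cover hangs level at (133,152), above the tray, and the white filter remains in the pot. I lower it.

Emit:
apply_moves(targets=[[0,0,0,30,0,0,0],[0,0,0,35,0,0,0],[0,0,0,35,0,0,0],[0,0,0,25,0,0,0],[0,0,0,12,0,0,0]])

```text
time: 12.05
eef_pos: [480.6, -232.5, 60.5]
tcp_rot: [[0.85, -0.526, -0.004], [-0.526, -0.851, 0.002], [-0.005, -0.0, -1.0]]
ft_force: [0.1, 0.6, -1.4]
width: 0.13
```

Emit:
apply_moves(targets=[[0,0,0,2,0,0,0],[0,0,0,1,0,0,0],[0,0,0,1,0,0,0],[0,0,0,0,0,0,0],[0,0,0,0,0,0,0]])

```text
time: 12.55
eef_pos: [482.1, -234.9, 60.7]
tcp_rot: [[0.849, -0.528, 0.002], [-0.528, -0.849, -0.001], [0.002, -0.0, -1.0]]
ft_force: [-0.2, -0.4, -0.8]
width: 0.125
```

Emit:
apply_moves(targets=[[0,0,0,1,0,0,0],[0,0,0,1,0,0,0],[0,0,0,1,0,0,0],[0,0,0,0,0,0,0],[0,0,0,0,0,0,0]])

```text
time: 13.05
eef_pos: [481.5, -234.6, 56.4]
tcp_rot: [[0.849, -0.528, -0.0], [-0.528, -0.849, 0.0], [-0.0, 0.0, -1.0]]
ft_force: [-0.1, -0.7, -1.3]
width: 0.122
```

Emit:
apply_moves(targets=[[0,0,0,1,0,0,0],[0,0,0,0,0,0,0],[0,0,0,0,0,0,0]])

```text
time: 13.35
eef_pos: [481.6, -234.5, 55.5]
tcp_rot: [[0.849, -0.528, -0.0], [-0.528, -0.849, 0.0], [-0.0, 0.0, -1.0]]
ft_force: [-0.8, -0.1, -0.0]
width: 0.123
```

Emit:
apply_moves(targets=[[0,0,0,0.5,0,0,0],[0,0,0,0.4,0,0,0],[0,0,0,0,0,0,0],[0,0,0,0,0,0,0]])

```text
time: 13.75
eef_pos: [481.6, -234.6, 55.0]
tcp_rot: [[0.849, -0.528, 0.0], [-0.528, -0.849, -0.0], [0.0, -0.0, -1.0]]
ft_force: [-1.0, 1.2, 2.0]
width: 0.124
```

The force went from −1 N to +2 N, so the cover rests on the tray floor. I release and withdraw.

Emit:
apply_moves(targets=[[20,0,0,0,0,0,0],[30,0,0,0,0,0,0],[40,0,0,0,0,0,0],[40,0,0,0,0,0,0],[40,0,0,0,0,0,0]])

```text
time: 14.25
eef_pos: [481.6, -234.6, 54.6]
tcp_rot: [[0.849, -0.528, 0.0], [-0.528, -0.849, -0.0], [0.0, 0.0, -1.0]]
ft_force: [-0.8, -0.5, 0.3]
width: 0.465
```

Emit:
apply_moves(targets=[[40,0,0,-5,0,0,0],[40,0,0,-15,0,0,0],[40,0,0,-30,0,0,0],[40,0,0,-40,0,0,0],[40,0,0,-40,0,0,0]])

```text
time: 14.75
eef_pos: [481.4, -234.4, 187.2]
tcp_rot: [[0.849, -0.528, 0.0], [-0.528, -0.849, -0.0], [0.0, -0.0, -1.0]]
ft_force: [0.2, -1.4, -0.3]
width: 0.467
```

Emit:
apply_moves(targets=[[40,0,0,-20,0,0,0],[40,0,0,0,0,0,0],[40,0,0,0,0,0,0]])

```text
time: 15.05
eef_pos: [481.7, -234.7, 205.5]
tcp_rot: [[0.849, -0.528, 0.001], [-0.528, -0.849, -0.001], [0.001, -0.0, -1.0]]
ft_force: [-0.3, -0.6, -0.8]
width: 0.474
```

```bash
python3 - <<'E'
from h import *
s=ctrl.state(); print(s['time'],s['ft_force'],s['eef_pos'],s['width'])
a=snap('scene','s4')[...,::-1][120:380,120:500]
cv2.imwrite('pics/c4.png',cv2.resize(a,None,fx=2,fy=2))
E
```

```text
15.05 [-0.30959541 -0.56722549 -0.82459746] [ 481.71159365 -234.65077918  205.46961856] 0.4739926741482542
```

View pics/c4.png

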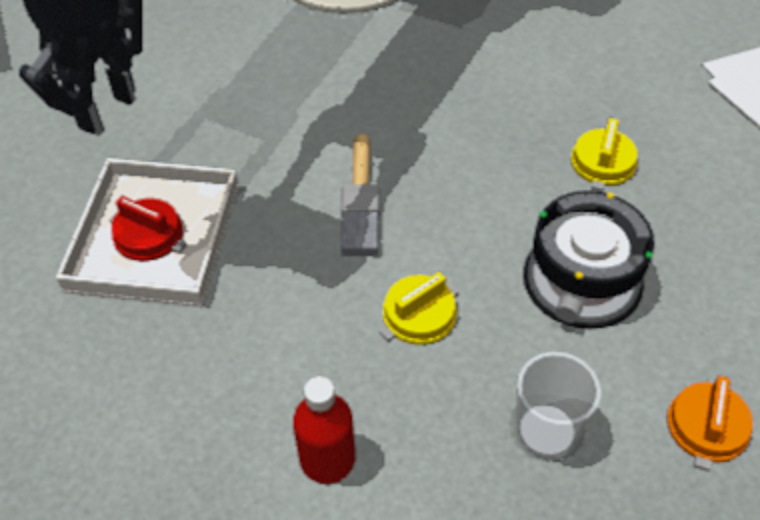

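The red cover lies flat in the tray at (147,225), bar up. The gripper is clear, and the bottle, beaker and brush look undisturbed. I hand in.

```bash
python3 -c "from bench import ctrl; print(ctrl.job_done())"
```

```text
the job is handed in; nothing more can be done
None
```

The red cover is off the pot and lies flat in the white parts tray, bar upwards. I handed the job in at about 15 s, well inside the 51 s limit; the hand-in gives no verdict.

- **Press:** I gripped the bar and pressed the cover down about 7.5 mm. The wrist force read at most about 8.3 N, against the filter's 25 N limit.
- **Twist:** I turned it 86° anticlockwise while it was held down. Sideways force stayed near 1 N in the readings.
- **Lift and place:** I lifted it straight off and set it down in the tray with about 2–3 N of contact, then opened the fingers and backed away.

**Last checks:** the final scene picture shows the cover flat near the middle of the tray and the filter still in the pot. The bottle, beaker, brush and look-alike covers appear unmoved, and the gripper is about 150 mm above the cover. I judged the bystanders by eye and did not re-measure their positions. No check failed or disagreed.

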